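Fit a locating pin in the clear bushing of a weld fixture and cap the blocked one

ROBOT

A 6-joint arm with a two-finger parallel gripper is mounted at the origin on the work surface. World frame = base frame: x ahead of the robot, y to its left, z up, the work surface at z = 0. Lengths are in mm, angles in rad, forces in N, time in s.
With the tool pointing down it reaches from about 300 to 1000 mm from the base axis. Payload 5.1 kg.
Tool frame: the origin (TCP) lies between the finger pads; the fingertips stand 8 mm ahead of it and the grasp point (between the pads) lies 11 mm behind it; z points along the fingers, y is the line along which they close (so a half turn about z gives the same grasp; the last joint's range is limited). The gripper opens to 95 mm and grips with 3 to 60 N. Pads are 20 mm wide; open, the fingers measure 119 mm over their backs; the gripper's body (75 mm by 180 mm) begins 59 mm behind the grasp point.
Start: joints at [1.245, 0.124, 1.65, -0, 1.367, -0.083], TCP at [156.296, 630.917, 195.756] pointing down, gripper open.
Joint ranges: [-2.61, 2.61], [-1.02, 2.33], [0.03, 2.71], [-1.35, 4.49], [0.32, 2.68], [-2.91, 2.91]. Speed limits (rad/s): [2.57, 2.57, 3.14, 3.14, 3.14, 3.14].

INTERFACE

Orientations are given as a 3x3 rotation matrix whose columns are the frame's x, y, z axes.
In Python, from station import ctrl, eyes gives the robot as it stands.
- The arm moves only by the tool carry_out, never from a script. Its argument "commands" is text: rows parted by semicolons, each of 7 numbers parted by spaces: the shift along the tool's x, y, z each as a share of 0.03 m, from -1 to 1, then the turn, a rotation vector about the tool's x, y, z each as a share of pi rad, from -1 to 1, then the closure, from -1 (fully open) to 1 (shut). A call has 1 to 20 rows; each row shifts and turns the commanded pose from where the row before left it, along the tool's axes as they then stand; what a row does not reach is not made up. A row lasts 1/10 s, in which the tool goes at most 50 mm and 8.59 degrees, less where a joint would pass 70% of its speed; a pose out of reach is approached as far as the arm can. A call with a number of a shift or a turn outside -1 to 1 is refused whole. A call with a gripper value outside its range is refused whole. The fingers move at their own pace and stop on an object; "newtons" is the grip in N (left out, the last holds). Time passes only in rows, so rows that do not move let the fingers close. It gives the time, the measured TCP pose, the force, the opening and the grip force at its end, in the units of the state.
- ctrl.sense(): the state, without advancing time (a new reading comes with each control period).
- eyes.get_image(name): name is "scene" or "top"; returns a dict with "image" (480x640x3 uint8, blue, green, red), "fovy" (degrees; the focal length in pixels is half the picture's height over the tangent of half this angle, whatever the lens; pixels are square), "cx", "cy" (the principal point, pixels), "world_from_camera" (4x4, takes a point from camera to world coordinates). Camera axes: x right, y up, looking along -z (the intrinsics and any distortion apply to the point x, -y, -z); pixel columns grow to the right and rows downward; lengths in mm; the calibration is good to about 2 mm. A picture is of the moment at which its call begins. There is no depth.
- ctrl.close_job(): hands the job in; it is judged then, once.
The state is a dict: "time": time; "joint_pos": joint angles; "joint_velocities": joint speeds; "tau": joint torques, N m; "tool_pos": TCP position; "eef_rot": TCP orientation; "force": force on the tool from outside, world axes, zero at the start; "torque": the same for the moment, N m; "finger_gap": finger opening in mm; "grip_force": force on a finger pad.
Only numpy, scipy, OpenCV 4.12 (cv2) and the standard library are available. Lean on these libraries where they do the work, as an engineer would, in place of code of your own. Each camera call takes 0.05 s, during which the arm holds its last target. There are 200 camera calls.

TASK

One of the two bushings on the weld fixture still has the broken stub of an old pin jammed deep inside it, the other is clear. Find out which is which (feeling with the new locating pin is the surest way), lower the pin without dropping or ramming it fully home into the clear bushing, and put the blanking cap squarely down over the blocked one. Leave the hammer, tray and angle iron where they lie.

Things in the scene. Friction and masses are not known exactly. Their poses are not given: they have to be found in the camera images.
- bush_left (a point): Left (+y at yaw 0) bushing of the weld fixture: upright steel tube, outer diameter 52 mm, bore 32 mm without chamfer, 60 mm tall and deep, on a bolted-down grey base plate 100 x 230 x 12 mm that cannot move. The point is the centre of the bore's mouth, at the rim, 72 mm above the table; z up; the y axis runs from the right bushing to the left one, 124 mm apart.
- bush_right (a point): Right (-y) bushing, the same in every way; point at the centre of its mouth. In one of the two (it varies) a steel stub 30 mm in diameter is jammed immovably, its broken top 21 to 29 mm below the rim; the other bore is clear, 60 mm deep.
- pin_grip (a point): New steel locating pin, about 0.42 kg, standing upright on its foot on the table: shank 29 mm in diameter, 50 mm long; above it a flange 46 mm in diameter, 8 mm thick; above that a round head 26 mm in diameter, 40 mm long, to take it by. The point is on the axis in the head, 22 mm above the flange's top, 80 mm above the foot, 18 mm below the head's top; z up.
- pin_foot (a point): Centre of the pin's foot (lower end face, 18 mm wide: the lowest 8 mm of the shank are tapered); z up along its axis. Fully home, the flange lies on the bushing's rim and the foot is 50 mm below the rim; over the stub the pin stops 21 to 29 mm short of that.
- cap_grip (a point): Aluminium blanking cap, about 0.16 kg, open side down on the table: a round cup 67 mm in outer diameter and 22 mm high, bore 59 mm, 16 mm deep, with a round knob 24 mm in diameter and 38 mm long standing on top. The point is on the axis in the knob, 22 mm above the cup's top, 44 mm above the cap's lower edge, 16 mm below the knob's top; z up.
- cap_seat (a point): Centre of the inside of the cap's roof, 16 mm above its lower edge and 28 mm below cap_grip; when the cap is on, this lies on the bushing's rim.
- hammer: Bystander: hammer with wooden handle lying beyond the fixture.
- tray: Bystander: open black plastic tray, 120 x 160 x 45 mm, origin under its centre.
- angle: Bystander: a length of angle iron, 50 x 140 x 50 mm, origin under its centre.
There are look-alikes about, which are no part of the job. Of the things that look like the part that bears bush_left, take the one that is nearest to the robot's base at the start.

How it is judged:
By the outcome, as a careful person would: the job done as asked, in the order asked, and still so for the second after the job is handed in, with the robot touching nothing.
It also fails if it takes over 72 s, if anything falls off the work surface, if the arm or the gripper's body presses on something with over 40 N, if the wrist force passes 120 N, or if a joint passes its speed limit or range.

## Working session

There is one attempt and no reset: what is moved stays moved. The work goes in short steps, Python scripts to look and compute and a tool call to move; the robot and the scene stay as the last step left them, time stands still between calls to the robot, and variables do not carry over. Pictures are saved under pics/ and viewed, at most 10 in all, crops included, and the job is handed in when it is done.

Besides the shell and the picture viewer there is one more tool, called after "Call:" by a JSON object that holds its "fn" and its "kwargs", one argument or row to a line. carry_out: Moves the arm, as the interface text tells. Shift numbers are shares of 0.03 m and turn numbers shares of pi rad, none past 1 either way. Its arguments: {"type":"object","properties":{"commands":{"type":"string"},"newtons":{"type":"number"}},"required":["commands"]}

```bash
ls; mkdir -p pics; python3 - <<'E'
from station import ctrl, eyes
import cv2
print(ctrl.sense())
for n in("scene","top"):
    d=eyes.get_image(n); cv2.imwrite(f"pics/{n}0.png",d["image"]); print(n,{k:v for k,v in d.items() if k!="image"})
E
```

```text
pics
{'time': 0.0, 'joint_pos': array([ 1.24540079e+00,  1.24511223e-01,  1.65163819e+00, -3.93200970e-05,
        1.36746486e+00, -8.26222614e-02]), 'joint_velocities': array([ 2.93568233e-04, -2.85589513e-04,  5.16350484e-05, -4.32055272e-04,
        7.53270526e-04, -1.06535275e-03]), 'tau': array([ 8.07419633e-05, -4.17613041e+01, -3.59926164e+01,  7.74965622e-02,
        4.92576475e-02, -1.83349671e-04]), 'tool_pos': array([156.09988691, 630.29967978, 194.50427707]), 'eef_rot': array([[-9.70676904e-01,  2.40387136e-01, -6.09787912e-04],
       [ 2.40387875e-01,  9.70674999e-01, -1.92784049e-03],
       [ 1.28477826e-04, -2.01789586e-03, -9.99997956e-01]]), 'force': array([-0.20624056,  0.47832071, -0.44474059]), 'torque': array([0.02761186, 0.00096512, 0.00760874]), 'grip_force': 0.0, 'finger_gap': 95.07005808490463}
scene {'fovy': 56.06922891705993, 'cx': 311.454233212039, 'cy': 235.11883209113697, 'world_from_camera': array([[ 2.90773809e-01, -5.68955694e-01,  7.69246391e-01,
         1.35183649e+03],
       [ 9.56563887e-01,  1.55319015e-01, -2.46701303e-01,
        -3.16742879e+02],
       [ 2.08835190e-02,  8.07567596e-01,  5.89405172e-01,
         6.55734566e+02],
       [ 0.00000000e+00,  0.00000000e+00,  0.00000000e+00,
         1.00000000e+00]])}
top {'fovy': 45.747448175520304, 'cx': 316.9579456273408, 'cy': 239.68455751007752, 'world_from_camera': array([[ 2.70740324e-02,  9.83339854e-01, -1.79749069e-01,
         3.47585049e+02],
       [-9.99606600e-01,  2.53145578e-02, -1.20755446e-02,
        -7.78634509e+01],
       [-7.32409608e-03,  1.80005289e-01,  9.83638375e-01,
         1.49366397e+03],
       [ 0.00000000e+00,  0.00000000e+00,  0.00000000e+00,
         1.00000000e+00]])}
```

View pics/top0.png

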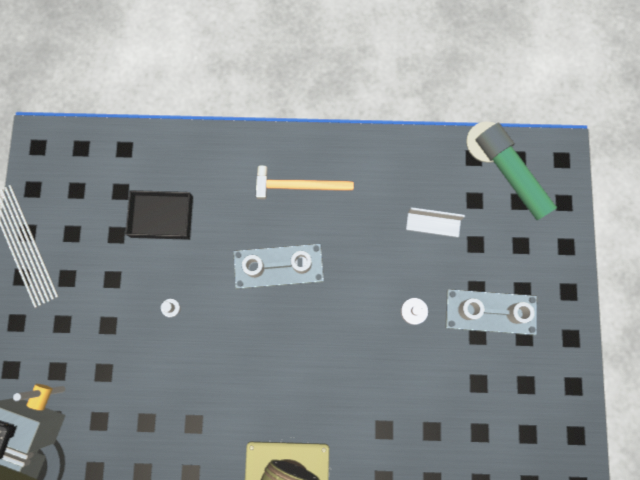

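View pics/scene0.png

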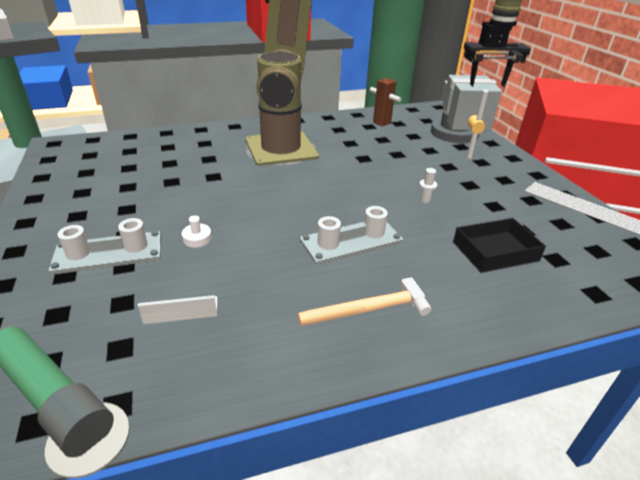

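The top picture shows the pin at about (170,308), the cap at (415,311), fixtures centred at (278,265) and (492,312). I'll enlarge these to read them more closely.

```bash
cat > h.py <<'E'
import numpy as np, cv2
from station import ctrl, eyes
def ray(d,u,v):
    f=240/np.tan(np.radians(d["fovy"])/2); T=d["world_from_camera"]
    return T[:3,3],T[:3,:3]@np.array([(u-d["cx"])/f,-(v-d["cy"])/f,-1])
def at(d,u,v,z):
    o,r=ray(d,u,v); return (o+r*(z-o[2])/r[2])[:2].round(1)
def proj(d,p):
    f=240/np.tan(np.radians(d["fovy"])/2); T=d["world_from_camera"]
    q=T[:3,:3].T@(np.array(p,float)-T[:3,3]); return np.array([d["cx"]-f*q[0]/q[2],d["cy"]+f*q[1]/q[2]]).round(1)
def crop(im,x,y,w,h,k): return cv2.resize(im[y:y+h,x:x+w],None,fx=k,fy=k,interpolation=cv2.INTER_CUBIC)
E
python3 - <<'E'
from h import *
d=eyes.get_image("top"); s=eyes.get_image("scene"); im=d["image"]
print([at(d,*p,z) for p,z in [((252,265),72),((301,261),72),((473,309),72),((523,313),72),((170,308),80),((415,311),44)]])
a=crop(im,230,240,100,50,8)
b=np.hstack([crop(im,145,285,50,50,8)[:, :400],crop(im,390,285,50,50,8)])
cv2.imwrite("pics/c1.png",a); cv2.imwrite("pics/m1.png",np.vstack([a[:300],b[:300]])) 
si=s["image"]
cv2.imwrite("pics/m2.png",np.vstack([crop(si,296,195,114,70,7)[:, :798],]))
cv2.imwrite("pics/m1.png",np.vstack([crop(im,230,240,100,50,6),np.hstack([crop(im,145,285,50,50,6),crop(im,390,285,50,50,6)])]))
E
```

```text
[array([538.3, 101.6]), array([551.7, -21.6]), array([ 442.6, -452. ]), array([ 436.1, -575.3]), array([424.6, 298.7]), array([ 435.6, -312.9])]
```

View pics/m1.png

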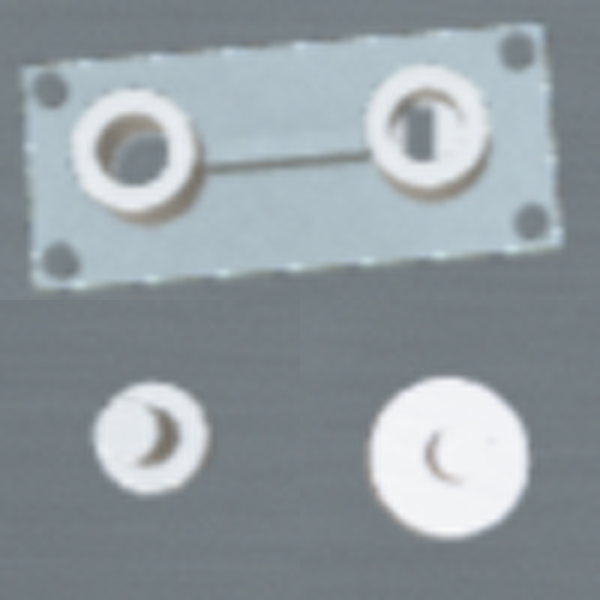

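View pics/m2.png

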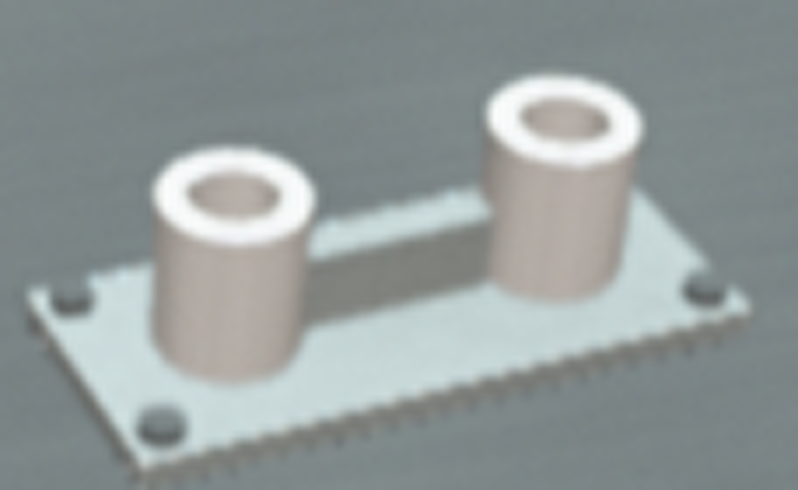

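Crop readings: left rim centre (252.0,264.6) and right (300.9,260.8) in top, (376.0,211.6) and (328.9,222.5) in scene; pin flange (169.7,307.6); cap cup (414.4,310.7). The bore views are ambiguous (left looks evenly dark, right has a two-tone floor), so I'll feel.

```bash
python3 - <<'E'
from h import *
d=eyes.get_image("top"); s=eyes.get_image("scene")
L=at(d,252,264.6,72);R=at(d,300.9,260.8,72);print("top",L,R,np.hypot(*(L-R)))
L2=at(s,376,211.6,72);R2=at(s,328.9,222.5,72);print("scene",L2,R2,np.hypot(*(L2-R2)))
P=at(d,169.7,307.6,58);C=at(d,414.4,310.7,22);print("pin",P,"cap",C)
print("headtop",at(d,166.3,306.0,98))
si=s["image"]
for p,z in((P,98),(P,50),(C,60),(C,22)): print(proj(s,[*p,z]))
cv2.imwrite("pics/m3.png",np.hstack([crop(si,410,160,40,50,10),crop(si,175,205,40,50,10)]))
E
```

```text
top [539.3 101.7] [552.2 -21.4] 123.77406836652014
scene [539.6 103.5] [553.6 -19.6] 123.89354301173245
pin [426.8 305.4] cap [ 437.6 -315. ]
headtop [428.2 303.3]
[430.2 170. ]
[427.1 185.8]
[193.3 218.3]
[195.4 231.5]
```

View pics/m3.png

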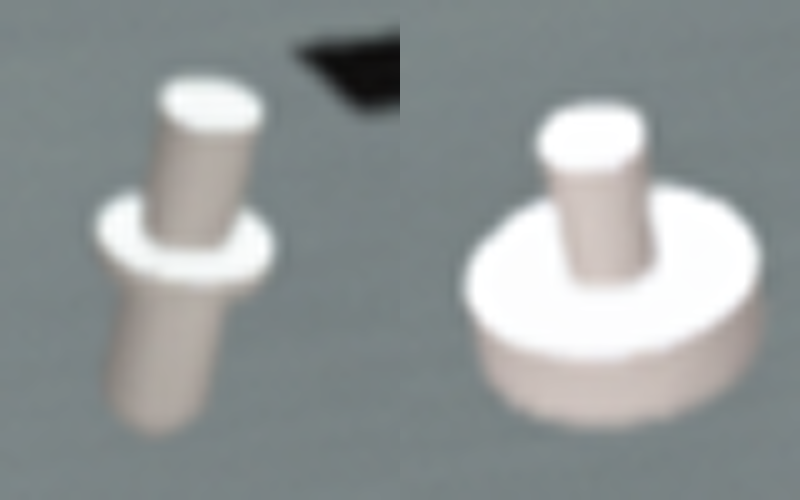

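Cross-check agrees: pin head top seen at (430.7,170.0) and knob top at (193.7,218.1), both within half a pixel of the prediction.

```bash
cat >> h.py <<'E'
def go(t):
    s=ctrl.sense(); d=s["eef_rot"].T@(np.array(t)-s["tool_pos"]); print("tool",s["tool_pos"].round(1),"shift/30mm",(d/30).round(3)); return d
E
python3 -c "
from h import *
go([427,305,195]); go([427,305,130])"
```

```text
tool [156.2 630.7 195.3] shift/30mm [-11.372  -8.368   0.016]
tool [156.2 630.7 195.3] shift/30mm [-11.372  -8.367   2.183]
```

Call:
{"fn": "carry_out", "kwargs": {
  "commands": "-.4 -.3 0 0 0 0 -1;-.784 -.576 0 0 0 0 -1;-.784 -.576 0 0 0 0 -1;-.784 -.576 0 0 0 0 -1;-.784 -.576 0 0 0 0 -1;-.784 -.576 0 0 0 0 -1;-.784 -.576 0 0 0 0 -1;-.784 -.576 0 0 0 0 -1;-.784 -.576 0 0 0 0 -1;-.784 -.576 0 0 0 0 -1;-.784 -.576 0 0 0 0 -1;-.784 -.576 .4 0 0 0 -1;-.784 -.576 .4 0 0 0 -1;-.784 -.576 .4 0 0 0 -1;-.784 -.576 .3 0 0 0 -1;0 0 .2 0 0 0 -1;0 0 0 0 0 0 -1;0 0 0 0 0 0 -1;0 0 0 0 0 0 -1",
  "newtons": 10
}}

```text
time: 2.2
tool_pos: [427.0, 306.0, 145.5]
eef_rot: [[-0.971, 0.239, 0.001], [0.239, 0.971, 0.001], [-0.001, 0.001, -1.0]]
force: [1.1, 0.4, 0.6]
finger_gap: 95.4
grip_force: 0.0
```

```bash
python3 -c "
from h import *
go([427,305,71.5])"
```

```text
tool [427.  306.  145.5] shift/30mm [-0.006 -0.036  2.465]
```

Call:
{"fn": "carry_out", "kwargs": {
  "commands": "0 -.036 .4 0 0 0 -1;0 0 .5 0 0 0 -1;0 0 .5 0 0 0 -1;0 0 .5 0 0 0 -1;0 0 .4 0 0 0 -1;0 0 .165 0 0 0 -1;0 0 0 0 0 0 -1;0 0 0 0 0 0 -1"
}}

```text
time: 3.0
tool_pos: [427.4, 304.4, 71.2]
eef_rot: [[-0.971, 0.24, 0.001], [0.24, 0.971, 0.0], [-0.0, 0.0, -1.0]]
force: [0.1, -0.1, -0.2]
finger_gap: 95.0
grip_force: 0.0
```

```bash
python3 -c "
from h import *
go([427,305,71.5])
d=eyes.get_image('top')
s=eyes.get_image('scene')
cv2.imwrite('pics/g1.png',np.hstack([crop(d['image'],140,270,66,75,6),crop(s['image'],395,130,66,75,6)]))"
```

```text
tool [427.4 304.4  71.2] shift/30mm [ 0.016  0.016 -0.012]
```

View pics/g1.png

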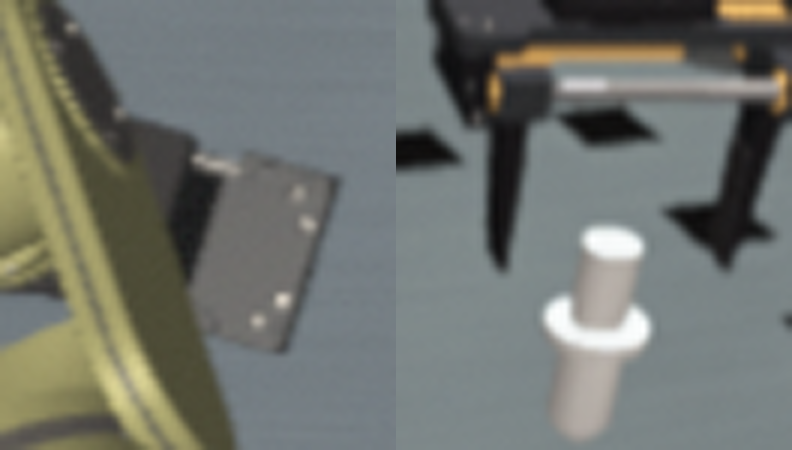

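The crop shows both fingertips (about (500,270) and (725,266) in the crop) straddling the pin, seemingly a little high or behind; I check with the projection.

```bash
python3 -c "
from h import *
s=eyes.get_image('scene'); st=ctrl.sense(); T=st['tool_pos'];R=st['eef_rot']
for y in(-50,0,50):
    for z in (-4,8): p=T+R@[0,y,z]; print(p.round(0),(proj(s,p)-[395,130])*6-[0,0]+[396*0,0])
print((proj(s,[427,305,58])-[395,130])*6, (proj(s,[427,305,98])-[395,130])*6)"
```

```text
[416. 256.  76.] [ 91.2 286.2]
[416. 256.  64.] [ 87.  310.2]
[428. 305.  76.] [201.6 285.6]
[428. 305.  64.] [196.8 309. ]
[440. 353.  76.] [312.  284.4]
[440. 353.  64.] [306.6 308.4]
[195.  319.8] [210.6 240. ]
```

```bash
python3 -c "
from h import *
s=eyes.get_image('scene'); d=eyes.get_image('top'); st=ctrl.sense(); T=st['tool_pos'];R=st['eef_rot']
a=crop(s['image'],370,60,130,150,4);b=crop(d['image'],120,260,70,150,4)
for y in(-90,-47.5,0,47.5,90):
  for z in ([-70,-130] if abs(y)>80 else [-70,8]):
   for x in ((-37.5,37.5) if abs(y)>80 else (-10,10)):
    p=T+R@[x,y,z]
    for im,c,o in((a,s,(370,60)),(b,d,(120,260))):
        q=((proj(c,p)-o)*4+2).astype(int); cv2.circle(im,tuple(map(int,q)),3,(0,0,255) if z==8 else (0,255,0) if z==-70 else (255,0,255),-1)
cv2.imwrite('pics/g2.png',np.hstack([a,b]))"
```

```text
(no output)
```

View pics/g2.png

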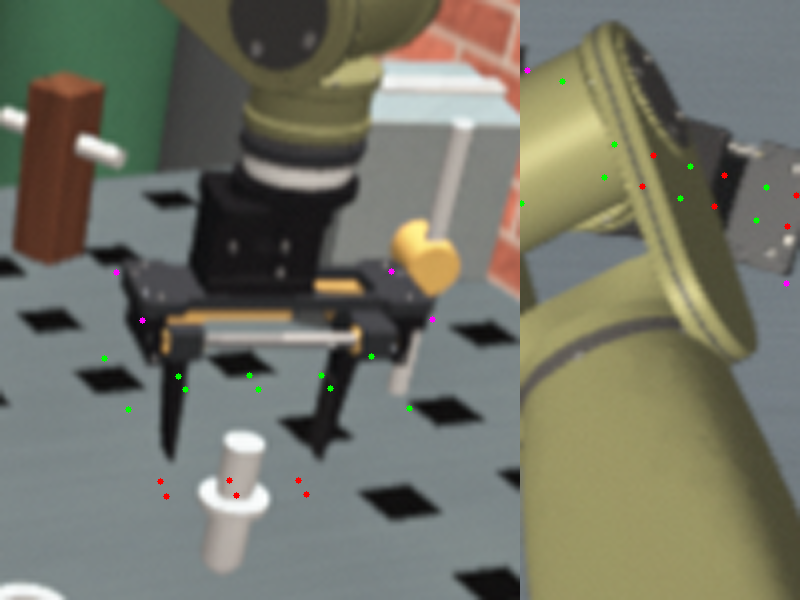

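```bash
python3 -c "
from h import *
s=eyes.get_image('scene'); d=eyes.get_image('top'); 
T=np.array([156.3,630.7,195.3]);R=np.array([[-.971,.24,0],[.24,.971,0],[0,0,-1]])
S=cv2.imread('pics/scene0.png')
a=crop(S,420,0,130,150,5)[:500]
for y in(-53.5,0,53.5):
  for z in (-70,8):
    q=((proj(s,T+R@[0,y,z])-(420,0))*5+2).astype(int); cv2.circle(a,tuple(map(int,q)),3,(0,0,255) if z==8 else (0,255,0),-1)
cv2.imwrite('pics/g3.png',a); print(ctrl.sense())"
```

```text
{'time': 3.35, 'joint_pos': array([ 5.16707231e-01, -4.13838815e-02,  2.03982111e+00, -2.41490623e-05,
        1.14229770e+00, -8.11257864e-01]), 'joint_velocities': array([-0.00026   ,  0.00117507,  0.00219063, -0.00206532, -0.00082248,
        0.00068829]), 'tau': array([-4.14477647e-03, -3.09404469e+01, -3.28793907e+01,  2.77863914e-02,
        8.06125067e-02,  7.02214649e-06]), 'tool_pos': array([427.25019999, 304.40289815,  71.29695334]), 'eef_rot': array([[-9.70663261e-01,  2.40441805e-01,  7.56607353e-04],
       [ 2.40442151e-01,  9.70663386e-01,  4.04638690e-04],
       [-6.37118998e-04,  5.74688210e-04, -9.99999632e-01]]), 'force': array([-0.00149274, -0.15014284, -0.28461458]), 'torque': array([ 0.00232124,  0.03745365, -0.03594735]), 'grip_force': 0.0, 'finger_gap': 94.70476572456568}
```

View pics/g3.png

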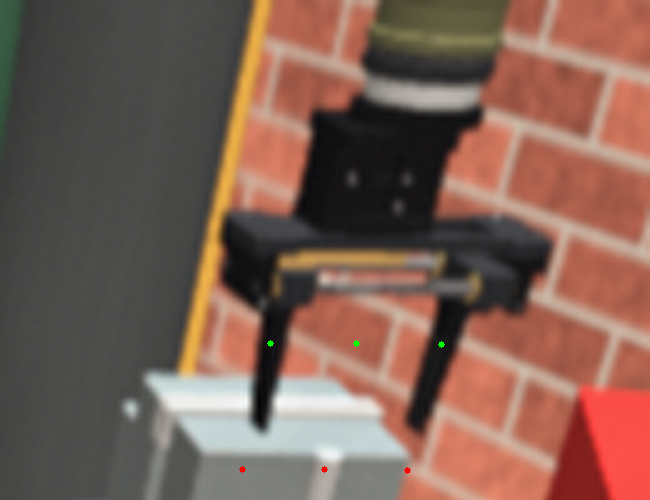

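The overlays show the whole hand drawn about 23 mm higher than the reported TCP puts it, both here and at the start, while xy roughly agrees. A gentle closure 14 mm lower settles it: a gap of 46 (flange) means the reading is right, 26 (head) means the picture is.

Call:
{"fn": "carry_out", "kwargs": {
  "commands": "0 0 .25 0 0 0 -1;0 0 .217 0 0 0 -1;0 0 0 0 0 0 -1;0 0 0 0 0 0 0;0 0 0 0 0 0 0.1;0 0 0 0 0 0 .2;0 0 0 0 0 0 .3;0 0 0 0 0 0 .35;0 0 0 0 0 0 .4;0 0 0 0 0 0 .45;0 0 0 0 0 0 .5;0 0 0 0 0 0 .5;0 0 0 0 0 0 .5",
  "newtons": 4
}}

```text
time: 4.65
tool_pos: [427.1, 304.4, 56.8]
eef_rot: [[-0.971, 0.241, 0.0], [0.241, 0.971, 0.0], [-0.0, 0.001, -1.0]]
force: [0.0, 0.2, 0.3]
finger_gap: 25.8
grip_force: 4.0
```

The gap is 25.8 on the head, so the picture is right: the hand truly sits about 23 mm above the reading. I open slightly, go 8 mm lower and grip properly.

Call:
{"fn": "carry_out", "kwargs": {
  "commands": "0 0 0 0 0 0 .2;0 0 0 0 0 0 .2;0 0 .133 0 0 0 .2;0 0 .134 0 0 0 .2;0 0 0 0 0 0 .2",
  "newtons": 4
}}

```text
time: 5.15
tool_pos: [426.3, 303.9, 47.8]
eef_rot: [[-0.971, 0.24, -0.002], [0.24, 0.971, -0.001], [0.001, -0.001, -1.0]]
force: [-0.6, -0.5, 0.5]
finger_gap: 38.2
grip_force: 0.0
```

```bash
python3 -c "
from h import *
s=eyes.get_image('scene'); d=eyes.get_image('top'); st=ctrl.sense(); T=st['tool_pos']+[0,0,23];R=st['eef_rot']; print(st['force'],T,st['finger_gap'])
a=crop(s['image'],390,120,80,90,6)
for y in(-20,0,20):
    q=((proj(s,T+R@[0,y,8])-(390,120))*6+3).astype(int); cv2.circle(a,tuple(map(int,q)),2,(0,0,255),-1)
cv2.imwrite('pics/g4.png',a)"
```

```text
[ 0.08084663 -0.30348596 -0.04761246] [426.75074703 304.12202835  71.42010297] 38.169718898525936
```

View pics/g4.png

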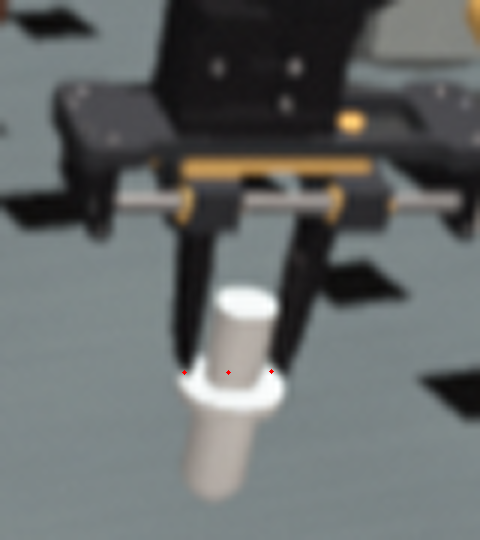

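In the crop the fingertips (about (187,365) and (283,370)) stand just above the flange on both sides of the head, whose top has not moved from its starting pixel. I grip at 25 N and lift.

Call:
{"fn": "carry_out", "kwargs": {
  "commands": "0 0 0 0 0 0 .5;0 0 0 0 0 0 .8;0 0 0 0 0 0 1;0 0 0 0 0 0 1;0 0 0 0 0 0 1;0 0 -.1 0 0 0 1;0 0 -.5 0 0 0 1;0 0 -1 0 0 0 1;0 0 -1 0 0 0 1;0 0 -1 0 0 0 1;0 0 -.4 0 0 0 1;0 0 0 0 0 0 1;0 0 0 0 0 0 1",
  "newtons": 25
}}

```text
time: 6.55
tool_pos: [426.2, 303.8, 167.5]
eef_rot: [[-0.971, 0.24, -0.002], [0.24, 0.971, -0.001], [0.001, -0.001, -1.0]]
force: [-0.1, 0.5, -4.3]
finger_gap: 25.2
grip_force: 24.9
```

```bash
python3 -c "
from h import *
s=eyes.get_image('scene')
print('pin scene',at(s,430.7,170,98),at(s,430.6,170.1,98)); print(ctrl.sense()['force'])
go([539.5-.5,102.5-.7,147.8])"
```

```text
pin scene [427.2 306.7] [427.7 306.1]
[ 0.87238438 -0.22479824 -5.2387479 ]
tool [425.8 303.5 166.6] shift/30mm [-5.282 -5.618  0.627]
```

Call:
{"fn": "carry_out", "kwargs": {
  "commands": "-.2 -.22 0 0 0 0 1;-.5 -.53 0 0 0 0 1;-.6 -.64 0 0 0 0 1;-.6 -.64 0 0 0 0 1;-.6 -.64 0 0 0 0 1;-.6 -.64 0 0 0 0 1;-.6 -.64 0 0 0 0 1;-.6 -.64 0 0 0 0 1;-.5 -.53 0 0 0 0 1;-.35 -.38 .3 0 0 0 1;-.127 -.14 .4 0 0 0 1;0 0 .2 0 0 0 1;0 0 0 0 0 0 1;0 0 0 0 0 0 1;0 0 0 0 0 0 1"
}}

```text
time: 8.1
tool_pos: [540.0, 102.7, 142.2]
eef_rot: [[-0.971, 0.239, 0.001], [0.239, 0.971, 0.0], [-0.001, 0.0, -1.0]]
force: [-0.1, -1.0, -4.9]
finger_gap: 25.5
grip_force: 24.9
```

```bash
python3 -c "
from h import *
go([538.7,101.2,120]);s=eyes.get_image('scene');d=eyes.get_image('top');go([538.7,101.2,120])
F=ctrl.sense()['tool_pos']+[.8,1.4,-47.9]; print(F)
for z,r in((F[2]+58,23),(72,26)):
  for c,n in((s,'s'),(d,'t')): print(n,z,proj(c,[540,102.6,z]))
cv2.imwrite('pics/g5.png',np.hstack([crop(s['image'],340,160,66,80,6),crop(d['image'],222,235,60,80,6)]))"
```

```text
tool [540.  102.7 142.2] shift/30mm [ 0.03  -0.059  0.741]
tool [540.2 102.5 142.5] shift/30mm [ 0.039 -0.056  0.75 ]
[540.99729058 103.93568561  94.58915573]
s 152.589155731312 [379.5 182. ]
t 152.589155731312 [247.6 259.7]
s 72 [375.7 211.7]
t 72 [251.6 264.3]
```

View pics/g5.png

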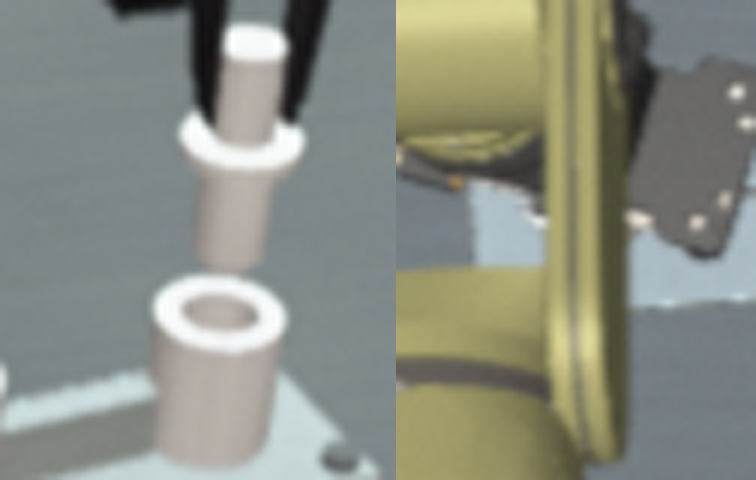

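The crop shows the pin hanging upright over the left bushing (flange at about (380,183) in the full scene picture, as predicted, rim at (376,212)). I correct by about 2 mm and lower slowly.

Call:
{"fn": "carry_out", "kwargs": {
  "commands": ".035 -.057 .2 0 0 0 1;0 0 .3 0 0 0 1;0 0 .2 0 0 0 1;0 0 .1 0 0 0 1;0 0 .07 0 0 0 1;0 0 .07 0 0 0 1;0 0 0 0 0 0 1;0 0 0 0 0 0 1"
}}

```text
time: 9.0
tool_pos: [538.8, 100.6, 113.9]
eef_rot: [[-0.971, 0.24, 0.0], [0.24, 0.971, 0.0], [-0.0, 0.0, -1.0]]
force: [-0.1, -0.5, -4.4]
finger_gap: 25.3
grip_force: 24.9
```

```bash
python3 -c "
from h import *
go([538.7,101.2,105]); s=ctrl.sense(); print(s['force'],s['torque'])"
```

```text
tool [538.8 100.6 113.9] shift/30mm [0.007 0.02  0.295]
[-0.12719754 -0.51255069 -4.35851851] [-0.00389507  0.02786004  0.01611439]
```

Call:
{"fn": "carry_out", "kwargs": {
  "commands": "0 0 .06 0 0 0 1;0 0 .06 0 0 0 1;0 0 .05 0 0 0 1;0 0 0 0 0 0 1"
}}

```text
time: 9.4
tool_pos: [538.8, 100.8, 108.5]
eef_rot: [[-0.971, 0.24, 0.001], [0.24, 0.971, 0.001], [-0.001, 0.001, -1.0]]
force: [1.9, 1.6, -4.7]
finger_gap: 25.5
grip_force: 24.9
```

```bash
python3 -c "
from h import *
go([538.7,101.2,105]); s=ctrl.sense(); print(s['force'],s['torque'])"
```

```text
tool [538.8 100.8 108.5] shift/30mm [0.007 0.01  0.116]
[ 1.88686298  1.62730059 -4.71829458] [ 0.37328469 -0.31939561 -0.01487845]
```

Call:
{"fn": "carry_out", "kwargs": {
  "commands": "-.02 .03 0 0 0 0 1;0 0 .05 0 0 0 1;0 0 .05 0 0 0 1;0 0 .05 0 0 0 1;0 0 0 0 0 0 1"
}}

```text
time: 9.9
tool_pos: [539.1, 101.2, 103.5]
eef_rot: [[-0.971, 0.24, -0.001], [0.24, 0.971, -0.0], [0.001, -0.0, -1.0]]
force: [1.0, -0.2, -5.0]
finger_gap: 25.2
grip_force: 24.9
```

Going well in; stub would stop it between TCP z 91 and 99.

Call:
{"fn": "carry_out", "kwargs": {
  "commands": "-.012 0 .05 0 0 0 1;0 0 .05 0 0 0 1;0 0 .05 0 0 0 1;0 0 .05 0 0 0 1;0 0 0 0 0 0 1"
}}

```text
time: 10.4
tool_pos: [539.4, 101.1, 97.6]
eef_rot: [[-0.971, 0.24, -0.001], [0.24, 0.971, -0.0], [0.001, -0.0, -1.0]]
force: [-0.3, -0.1, -4.6]
finger_gap: 25.7
grip_force: 24.9
```

Call:
{"fn": "carry_out", "kwargs": {
  "commands": "0 0 .05 0 0 0 1;0 0 .05 0 0 0 1;0 0 .05 0 0 0 1;0 0 0 0 0 0 1"
}}

```text
time: 10.8
tool_pos: [539.4, 101.2, 93.1]
eef_rot: [[-0.971, 0.24, -0.001], [0.24, 0.971, -0.0], [0.001, -0.0, -1.0]]
force: [-0.5, -0.4, -4.5]
finger_gap: 25.9
grip_force: 24.9
```

Call:
{"fn": "carry_out", "kwargs": {
  "commands": "0 0 .05 0 0 0 1;0 0 .05 0 0 0 1;0 0 .05 0 0 0 1;0 0 .05 0 0 0 1;0 0 .05 0 0 0 1;0 0 0 0 0 0 1"
}}

```text
time: 11.4
tool_pos: [539.5, 101.2, 85.6]
eef_rot: [[-0.971, 0.24, -0.001], [0.24, 0.971, -0.0], [0.001, -0.0, -1.0]]
force: [-0.1, 0.1, -4.3]
finger_gap: 25.7
grip_force: 24.9
```

Past the stub's depth: the left bushing is clear.

Call:
{"fn": "carry_out", "kwargs": {
  "commands": "0 0 .06 0 0 0 1;0 0 .06 0 0 0 1;0 0 .06 0 0 0 1;0 0 .06 0 0 0 1;0 0 .06 0 0 0 1;0 0 .06 0 0 0 1;0 0 .03 0 0 0 1;0 0 0 0 0 0 1"
}}

```text
time: 12.2
tool_pos: [539.6, 101.3, 74.1]
eef_rot: [[-0.971, 0.24, -0.0], [0.24, 0.971, 0.0], [0.0, 0.0, -1.0]]
force: [-0.0, -0.2, -4.6]
finger_gap: 25.6
grip_force: 24.9
```

Call:
{"fn": "carry_out", "kwargs": {
  "commands": "0 0 .03 0 0 0 1;0 0 .03 0 0 0 1;0 0 0 0 0 0 1"
}}

```text
time: 12.5
tool_pos: [539.7, 101.2, 72.4]
eef_rot: [[-0.971, 0.24, -0.0], [0.24, 0.971, 0.0], [0.0, 0.0, -1.0]]
force: [0.4, 0.9, -5.3]
finger_gap: 25.7
grip_force: 24.9
```

Call:
{"fn": "carry_out", "kwargs": {
  "commands": "0 0 .03 0 0 0 1;0 0 .03 0 0 0 1;0 0 0 0 0 0 1"
}}

```text
time: 12.8
tool_pos: [539.9, 101.2, 71.1]
eef_rot: [[-0.971, 0.24, 0.0], [0.24, 0.971, 0.0], [-0.0, 0.0, -1.0]]
force: [-0.3, 0.2, -1.5]
finger_gap: 25.8
grip_force: 24.9
```

Call:
{"fn": "carry_out", "kwargs": {
  "commands": "0 0 .025 0 0 0 1;0 0 0 0 0 0 1"
}}

```text
time: 13.0
tool_pos: [540.1, 101.3, 71.0]
eef_rot: [[-0.971, 0.24, 0.001], [0.24, 0.971, 0.0], [-0.001, 0.0, -1.0]]
force: [-1.6, 1.0, 4.8]
finger_gap: 25.4
grip_force: 25.0
```

Call:
{"fn": "carry_out", "kwargs": {
  "commands": "0 0 .02 0 0 0 1;0 0 0 0 0 0 1"
}}

```text
time: 13.2
tool_pos: [540.4, 101.4, 70.9]
eef_rot: [[-0.971, 0.24, 0.001], [0.24, 0.971, 0.0], [-0.001, 0.001, -1.0]]
force: [-3.3, 1.2, 6.1]
finger_gap: 25.5
grip_force: 25.0
```

Call:
{"fn": "carry_out", "kwargs": {
  "commands": "0 0 0 0 0 0 .3;0 0 0 0 0 0 0;0 0 0 0 0 0 -.1;0 0 0 0 0 0 -.1;0 0 0 0 0 0 -.1;0 0 -.1 0 0 0 -.1;0 0 -.5 0 0 0 -.1;0 0 -1 0 0 0 -.1;0 0 -1 0 0 0 -.1;0 0 -1 0 0 0 -1;0 0 -.4 0 0 0 -1;0 0 0 0 0 0 -1;0 0 0 0 0 0 -1"
}}

```text
time: 14.5
tool_pos: [539.2, 101.1, 188.5]
eef_rot: [[-0.971, 0.24, -0.001], [0.24, 0.971, -0.0], [0.001, -0.0, -1.0]]
force: [0.5, -0.1, -0.5]
finger_gap: 78.8
grip_force: 0.0
```

```bash
python3 -c "
from h import *
s=eyes.get_image('scene')
# pin flange/head whiteness: compare crop centroids of bright pixels
for z in (80,120): print(z,proj(s,[540.4,102.6,z]))
g=s['image'].min(2); sub=g[160:225,355:400]
_,l,st,c=cv2.connectedComponentsWithStats((sub>225).astype(np.uint8)); print(st,c+[355,160])
go([436.8,-315.7,150])"
```

```text
80 [376.2 209. ]
120 [378.  194.4]
[[   0    0   45   65 2781]
 [  18   32   10    6   47]
 [  12   45   20   12   94]
 [  26   56    2    2    3]] [[376.98993168 191.2919813 ]
 [377.46808511 194.55319149]
 [376.91489362 210.88297872]
 [381.66666667 216.66666667]]
tool [538.7 101.1 187.6] shift/30mm [ -0.047 -14.301   1.265]
```

The pin is home: head top found at (377.5,194.6) against (378,194.4) predicted. Now the cap, near (437,-315).

Call:
{"fn": "carry_out", "kwargs": {
  "commands": "0 -.3 0 0 0 0 -1;0 -.7 0 0 0 0 -1;0 -.9 0 0 0 0 -1;0 -.9 0 0 0 0 -1;0 -.9 0 0 0 0 -1;0 -.9 0 0 0 0 -1;0 -.9 0 0 0 0 -1;0 -.9 0 0 0 0 -1;0 -.9 0 0 0 0 -1;0 -.9 0 0 0 0 -1;0 -.9 0 0 0 0 -1;0 -.9 0 0 0 0 -1;0 -.9 0 0 0 0 -1;0 -.9 .3 0 0 0 -1;0 -.9 .6 0 0 0 -1;0 -.9 .6 0 0 0 -1;0 -.6 .5 0 0 0 -1;-.05 -.1 .2 0 0 0 -1;0 0 0 0 0 0 -1;0 0 0 0 0 0 -1"
}}

```text
time: 16.55
tool_pos: [438.1, -315.0, 123.4]
eef_rot: [[-0.971, 0.24, -0.0], [0.24, 0.971, 0.001], [0.0, 0.0, -1.0]]
force: [-0.2, 0.1, 0.1]
finger_gap: 95.0
grip_force: 0.0
```

```bash
python3 -c "
from h import *
s=eyes.get_image('scene')
b=at(s,193.7,218.1,60); t=np.array([437.6,-315]); print(b,t); c=(b+t)/2-[.3,1.3]
go([*c,60]);go([*c,13])
print(ctrl.sense()['joint_pos'].round(2))"
```

```text
[ 437.  -313.9] [ 437.6 -315. ]
tool [ 438.5 -315.1  124. ] shift/30mm [ 0.044 -0.032  2.132]
tool [ 438.5 -315.1  124. ] shift/30mm [ 0.045 -0.032  3.699]
[-0.72 -0.06  1.97  0.    1.24 -2.05]
```

Call:
{"fn": "carry_out", "kwargs": {
  "commands": ".04 -.03 .4 0 0 0 -.5;0 0 .7 0 0 0 -.3;0 0 .8 0 0 0 -.1;0 0 .7 0 0 0 0;0 0 .5 0 0 0 0;0 0 .2 0 0 0 0;0 0 .15 0 0 0 0;0 0 .1 0 0 0 0;0 0 0 0 0 0 0;0 0 0 0 0 0 0",
  "newtons": 15
}}

```text
time: 17.6
tool_pos: [437.1, -316.6, 17.6]
eef_rot: [[-0.971, 0.24, 0.001], [0.24, 0.971, -0.001], [-0.001, -0.001, -1.0]]
force: [0.1, 0.7, -0.1]
finger_gap: 47.8
grip_force: 0.0
```

Call:
{"fn": "carry_out", "kwargs": {
  "commands": "0 0 .06 0 0 0 0;0 0 .05 0 0 0 .1;0 0 0 0 0 0 .3;0 0 0 0 0 0 .5;0 0 0 0 0 0 .8;0 0 0 0 0 0 1;0 0 0 0 0 0 1;0 0 0 0 0 0 1",
  "newtons": 15
}}

```text
time: 18.4
tool_pos: [436.6, -316.1, 13.5]
eef_rot: [[-0.971, 0.24, 0.0], [0.24, 0.971, 0.0], [0.0, 0.0, -1.0]]
force: [-0.0, 0.7, 0.7]
finger_gap: 23.7
grip_force: 15.0
```

```bash
python3 -c "
from h import *
print(ctrl.sense())
s=eyes.get_image('scene'); g=s['image'].min(2); sub=g[205:255,170:225]
_,l,st,c=cv2.connectedComponentsWithStats((sub>225).astype(np.uint8)); print(st,c+[170,205])
s0=cv2.imread('pics/scene0.png').min(2)[205:255,170:225]
_,l,st,c=cv2.connectedComponentsWithStats((s0>225).astype(np.uint8)); print(st,c+[170,205])
"
```

```text
{'time': 18.4, 'joint_pos': array([-7.26249951e-01,  6.89604320e-02,  2.03851760e+00,  1.92531415e-04,
        1.03423612e+00, -2.05430424e+00]), 'joint_velocities': array([-0.001064  , -0.00114356, -0.00066241, -0.00109037,  0.00099589,
       -0.00125792]), 'tau': array([-3.97355156e-01, -3.38302732e+01, -3.08386016e+01, -2.37911465e-01,
       -6.98982901e-02, -5.10619473e-03]), 'tool_pos': array([ 436.64928622, -316.0678599 ,   13.54966326]), 'eef_rot': array([[-9.70658870e-01,  2.40460719e-01,  1.90564840e-05],
       [ 2.40460718e-01,  9.70658849e-01,  2.04395715e-04],
       [ 3.06517957e-05,  2.02980850e-04, -9.99999979e-01]]), 'force': array([-0.03109817,  0.67973157,  0.66183228]), 'torque': array([ 0.18974637, -0.02399201, -0.06936221]), 'grip_force': 15.000026822090149, 'finger_gap': 23.699803173896548}
[[   0    0   55   50 2441]
 [  19   11    9    6   47]
 [  11   20   29   16  262]] [[197.27120033 229.25850061]
 [192.91489362 218.53191489]
 [195.20610687 233.71755725]]
[[   0    0   55   50 2413]
 [  19   11   10    6   50]
 [  12   19   28   17  287]] [[197.21881475 229.32242022]
 [193.66       218.42      ]
 [195.74216028 232.92334495]]
```

Cap gripped (24 mm knob), shifted barely 2 mm in closing. Lift and carry it above the right bushing.

Call:
{"fn": "carry_out", "kwargs": {
  "commands": "0 0 -.1 0 0 0 1;0 0 -.4 0 0 0 1;0 0 -.8 0 0 0 1;0 0 -.8 0 0 0 1;0 0 -.8 0 0 0 1;0 0 -.6 0 0 0 1;0 0 -.25 0 0 0 1;0 0 0 0 0 0 1;0 0 0 0 0 0 1",
  "newtons": 20
}}

```text
time: 19.35
tool_pos: [436.2, -315.8, 125.3]
eef_rot: [[-0.971, 0.24, -0.001], [0.24, 0.971, 0.001], [0.001, 0.0, -1.0]]
force: [0.3, 0.3, -1.7]
finger_gap: 23.7
grip_force: 20.0
```

```bash
python3 -c "
from h import *
print(ctrl.sense()['force']);go([552.4,-21.9,115])"
```

```text
[ 0.28407331  0.33467206 -1.70586408]
tool [ 436.2 -315.8  125.3] shift/30mm [-1.405 10.441  0.347]
```

Call:
{"fn": "carry_out", "kwargs": {
  "commands": "-.04 .3 0 0 0 0 1;-.08 .6 0 0 0 0 1;-.121 .9 0 0 0 0 1;-.121 .9 0 0 0 0 1;-.121 .9 0 0 0 0 1;-.121 .9 0 0 0 0 1;-.121 .9 0 0 0 0 1;-.121 .9 0 0 0 0 1;-.121 .9 0 0 0 0 1;-.121 .9 0 0 0 0 1;-.121 .9 0 0 0 0 1;-.108 .8 0 0 0 0 1;-.067 .5 0 0 0 0 1;-.02 .14 0 0 0 0 1;0 0 0 0 0 0 1;0 0 0 0 0 0 1;0 0 0 0 0 0 1;0 0 0 0 0 0 1"
}}

```text
time: 21.15
tool_pos: [552.6, -23.0, 126.1]
eef_rot: [[-0.97, 0.242, 0.0], [0.242, 0.97, -0.0], [-0.0, -0.0, -1.0]]
force: [-1.0, -0.2, -1.2]
finger_gap: 23.9
grip_force: 20.0
```

```bash
python3 -c "
from h import *
go([552.4,-21.9,92]);s=eyes.get_image('scene');go([552.4,-21.9,92])
T=ctrl.sense()['tool_pos']; 
g=s['image'].min(2); sub=g[170:245,300:365]
_,l,st,c=cv2.connectedComponentsWithStats((sub>225).astype(np.uint8)); print(st,c+[300,170])
b=T[2]-13.5; print(proj(s,[T[0]+.6,T[1]+1.3,b+60]),proj(s,[T[0]+.6,T[1]+1.3,b+22]),proj(s,[553.6,-19.6,72]))"
```

```text
tool [552.6 -23.  126.1] shift/30mm [0.017 0.035 1.136]
tool [552.7 -22.9 126.1] shift/30mm [0.018 0.031 1.137]
[[   0    0   65   75 4408]
 [  25   12   10    6   52]
 [  14   23   30   16  281]
 [  19   47   21   13  134]] [[332.32758621 207.13793103]
 [329.65384615 184.51923077]
 [328.70462633 201.4911032 ]
 [329.04477612 222.73880597]]
[330.  184.1] [329.2 199.2] [328.9 222.5]
```

```bash
python3 -c "
from h import *
s=eyes.get_image('scene')
print(at(s,329.65,184.5,126.1-13.5+60), at(s,193.66,218.42,60), at(s,192.91,218.53,60), at(s,328.9,222.5,72), at(s,329.05,222.74,72))"
```

```text
[554.7 -22.9] [ 438.3 -314.1] [ 438.3 -315.9] [553.6 -19.6] [554.7 -19.6]
```

Call:
{"fn": "carry_out", "kwargs": {
  "commands": ".015 .048 .1 0 0 0 1;0 0 .3 0 0 0 1;0 0 .4 0 0 0 1;0 0 .3 0 0 0 1;0 0 .1 0 0 0 1;0 0 .03 0 0 0 1;0 0 0 0 0 0 1;0 0 0 0 0 0 1"
}}

```text
time: 22.05
tool_pos: [553.1, -20.8, 89.7]
eef_rot: [[-0.971, 0.24, 0.001], [0.24, 0.971, -0.0], [-0.001, 0.0, -1.0]]
force: [-0.1, 0.2, -1.2]
finger_gap: 23.4
grip_force: 20.0
```

Call:
{"fn": "carry_out", "kwargs": {
  "commands": "0 0 .05 0 0 0 1;0 0 .05 0 0 0 1;0 0 0 0 0 0 1"
}}

```text
time: 22.35
tool_pos: [552.6, -20.8, 86.0]
eef_rot: [[-0.971, 0.24, -0.0], [0.24, 0.971, 0.0], [0.0, -0.0, -1.0]]
force: [0.1, 0.6, -1.5]
finger_gap: 23.7
grip_force: 20.0
```

Call:
{"fn": "carry_out", "kwargs": {
  "commands": "0 0 .04 0 0 0 1;0 0 .04 0 0 0 1;0 0 .04 0 0 0 1;0 0 0 0 0 0 1"
}}

```text
time: 22.75
tool_pos: [552.5, -20.7, 82.3]
eef_rot: [[-0.971, 0.24, -0.0], [0.24, 0.971, 0.0], [0.0, -0.0, -1.0]]
force: [-0.5, -0.5, -2.3]
finger_gap: 23.6
grip_force: 20.0
```

The edge has passed the rim (rim contact would be at 85.5), free.

Call:
{"fn": "carry_out", "kwargs": {
  "commands": "0 0 .05 0 0 0 1;0 0 .05 0 0 0 1;0 0 .05 0 0 0 1;0 0 .05 0 0 0 1;0 0 .05 0 0 0 1;0 0 .03 0 0 0 1;0 0 0 0 0 0 1"
}}

```text
time: 23.45
tool_pos: [552.6, -20.7, 73.9]
eef_rot: [[-0.971, 0.24, -0.0], [0.24, 0.971, 0.0], [0.0, -0.0, -1.0]]
force: [0.0, -0.0, -2.0]
finger_gap: 23.6
grip_force: 20.0
```

Call:
{"fn": "carry_out", "kwargs": {
  "commands": "0 0 .03 0 0 0 1;0 0 .03 0 0 0 1;0 0 0 0 0 0 1"
}}

```text
time: 23.75
tool_pos: [552.6, -20.8, 72.2]
eef_rot: [[-0.971, 0.24, -0.0], [0.24, 0.971, -0.0], [0.0, -0.0, -1.0]]
force: [-0.4, -0.2, -1.5]
finger_gap: 23.7
grip_force: 20.0
```

Call:
{"fn": "carry_out", "kwargs": {
  "commands": "0 0 .03 0 0 0 1;0 0 0 0 0 0 1"
}}

```text
time: 23.95
tool_pos: [552.6, -20.8, 71.3]
eef_rot: [[-0.971, 0.24, -0.0], [0.24, 0.971, 0.0], [0.0, -0.0, -1.0]]
force: [-0.1, -0.7, -1.6]
finger_gap: 23.6
grip_force: 20.0
```

Call:
{"fn": "carry_out", "kwargs": {
  "commands": "0 0 .03 0 0 0 1;0 0 .02 0 0 0 1;0 0 0 0 0 0 1"
}}

```text
time: 24.25
tool_pos: [552.6, -20.7, 69.8]
eef_rot: [[-0.971, 0.24, -0.0], [0.24, 0.971, 0.0], [0.0, -0.0, -1.0]]
force: [0.2, -0.5, -1.9]
finger_gap: 23.7
grip_force: 20.0
```

Call:
{"fn": "carry_out", "kwargs": {
  "commands": "0 0 .03 0 0 0 1;0 0 0 0 0 0 1"
}}

```text
time: 24.45
tool_pos: [552.8, -20.8, 69.6]
eef_rot: [[-0.971, 0.24, 0.0], [0.24, 0.971, -0.0], [-0.0, -0.0, -1.0]]
force: [-2.4, -1.0, 1.6]
finger_gap: 23.8
grip_force: 20.0
```

Call:
{"fn": "carry_out", "kwargs": {
  "commands": "0 0 .02 0 0 0 1;0 0 0 0 0 0 1"
}}

```text
time: 24.65
tool_pos: [552.9, -20.8, 69.5]
eef_rot: [[-0.971, 0.24, 0.0], [0.24, 0.971, -0.0], [-0.0, -0.0, -1.0]]
force: [-2.9, 0.6, 5.4]
finger_gap: 23.8
grip_force: 20.0
```

Seated at the expected 69.5. Release and retreat straight up.

Call:
{"fn": "carry_out", "kwargs": {
  "commands": "0 0 0 0 0 0 .3;0 0 0 0 0 0 .1;0 0 0 0 0 0 0;0 0 0 0 0 0 0;0 0 0 0 0 0 0;0 0 -.1 0 0 0 0;0 0 -.5 0 0 0 0;0 0 -1 0 0 0 0;0 0 -1 0 0 0 0;0 0 -1 0 0 0 0;0 0 -1 0 0 0 0;0 0 -.6 0 0 0 0;0 0 0 0 0 0 0;0 0 0 0 0 0 0"
}}

```text
time: 26.05
tool_pos: [552.8, -20.8, 225.0]
eef_rot: [[-0.971, 0.24, 0.001], [0.24, 0.971, -0.0], [-0.001, 0.0, -1.0]]
force: [0.6, -0.4, -0.0]
finger_gap: 47.7
grip_force: 0.0
```

```bash
python3 -c "
from h import *
s=eyes.get_image('scene'); g=s['image'].min(2); sub=g[170:250,300:400]
_,l,st,c=cv2.connectedComponentsWithStats((sub>225).astype(np.uint8)); print(st,c+[300,170])
print('pin head',proj(s,[540.5,103.5,120]),'knob',proj(s,[553.6,-19.6,116]),'cup',proj(s,[553.6,-19.6,78]),ctrl.sense()['force'])"
```

```text
[[   0    0  100   80 7498]
 [  73   22   10    6   47]
 [  25   34   10    6   53]
 [  67   35   20   12   94]
 [  15   43   29   17  305]
 [  81   46    2    2    3]] [[349.95718858 209.08602294]
 [377.46808511 194.55319149]
 [329.41509434 206.52830189]
 [376.91489362 210.88297872]
 [328.67540984 222.        ]
 [381.66666667 216.66666667]]
pin head [378.4 194.4] knob [329.8 206.2] cup [329.  220.3] [1.17793495 0.11197418 0.51161704]
```

```bash
python3 -c "
from station import ctrl
print(ctrl.close_job())"
```

```text
the job is handed in; nothing more can be done
None
```

The left bushing was clear: the pin went past the stub's depth and seated fully home there. The cap is down on the right bushing, blocked by elimination since I didn't probe it, and I handed the job in at about 26 s.

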